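# Snap the tablet box lid shut all round

## Task

The lid of the green dishwasher-tablet box is only resting on: with the fingertips, press down each of the four sections of its rim, one after another in any order, until every one has clicked shut. Press firmly but do not slam it, leave the box standing where it is without gripping or lifting it, and do not shift the loose things around it.

Things in the scene. Friction and masses are not known exactly. Their poses are not given: they have to be found in the camera images.
- box: Sage-green storage box for dishwasher tablets with an off-white snap-fit lid, loose on the bench, about 0.85 kg. Body 140 mm (x) by 190 mm (y), 86 mm high; lid 150 by 200 mm. Origin: centre of the underside; z up, x across the short way, y along the long way. The lid's centre panel (86 by 136 mm) is fixed and sunken, top at 88 mm. Around it lie four separate rim sections, their tops at 100 mm while up and 92 mm once shut; an orange seal shows under a section that is still up.
- rim_near_top (a point): Middle of the top face of the lid's rim section on the box's -x (roughly towards the robot) side, at box x, y = [-0.060, 0] m, marked by three small grey-green ribs. The section is an off-white strip, 30 mm across (box x) by 200 mm long (box y); this point goes down with it.
- rim_near (a joint): How far that near rim section has been pressed down: 0 = up, 0.008 m = clicked shut. It moves straight down without tilting. It resists with up to about 9 N, springs back up if let go before half travel (4 mm), and past that snaps shut by itself and stays.
- rim_far_top (a point): Middle of the top face of the lid's rim section on the box's +x (roughly away from the robot) side, at box x, y = [0.060, 0] m, marked by three small grey-green ribs. The section is an off-white strip, 30 mm across (box x) by 200 mm long (box y); this point goes down with it.
- rim_far (a joint): How far that far rim section has been pressed down: 0 = up, 0.008 m = clicked shut. It moves straight down without tilting. It resists with up to about 9 N, springs back up if let go before half travel (4 mm), and past that snaps shut by itself and stays.
- rim_left_top (a point): Middle of the top face of the lid's rim section on the box's +y side, at box x, y = [0, 0.085] m, marked by three small grey-green ribs. The section is an off-white strip, 30 mm across (box y) by 88 mm long (box x); this point goes down with it.
- rim_left (a joint): How far that left rim section has been pressed down: 0 = up, 0.008 m = clicked shut. It moves straight down without tilting. It resists with up to about 9 N, springs back up if let go before half travel (4 mm), and past that snaps shut by itself and stays.
- rim_right_top (a point): Middle of the top face of the lid's rim section on the box's -y side, at box x, y = [0, -0.085] m, marked by three small grey-green ribs. The section is an off-white strip, 30 mm across (box y) by 88 mm long (box x); this point goes down with it.
- rim_right (a joint): How far that right rim section has been pressed down: 0 = up, 0.008 m = clicked shut. It moves straight down without tilting. It resists with up to about 9 N, springs back up if let go before half travel (4 mm), and past that snaps shut by itself and stays.
- jar: Clear glass jar with brass-coloured twist cap, 62 mm across, 100 mm high, standing beside the -y side of the box. Origin: centre of the underside. A bystander.
- peg: Wooden clothes peg lying on the bench beside the +y side of the box, 74 by 13 by 12 mm, long along its x. Origin: under its middle. A bystander.
- funnel: Red plastic funnel standing mouth down, 116 mm across, 110 mm high, loose, to the left. Origin: centre of the mouth on the bench. A bystander.
- bucket: Navy plastic bucket with swinging bail, 244 mm across the rim, 220 mm high, loose, to the right. Origin: centre of the underside. A bystander.
- brush: Hand brush lying on the bench beyond the box to the left, handle along its -x. Origin: underside. A bystander.
Mind the look-alikes: they are no part of the job. What is shaped like the box but pink is not meant.

How it is judged:
By the outcome, as a careful person would: the job done as asked, in the order asked, and still so for the second after the job is handed in, with the robot touching nothing.
It also fails if it takes over 42 s, if anything falls off the work surface, if the arm or the gripper's body presses on something with over 40 N, if the wrist force passes 120 N, or if a joint passes its speed limit or range.

## Robot

A 6-joint arm with a two-finger parallel gripper is mounted at the origin on the work surface. World frame = base frame: x ahead of the robot, y to its left, z up, the work surface at z = 0. Lengths are in mm, angles in rad, forces in N, time in s.
With the tool pointing down it reaches from about 350 to 975 mm from the base axis. Payload 7.1 kg.
Tool frame: the origin (TCP) lies on the front face of the gripper's body, between the roots of the fingers; the fingertips stand 80 mm ahead of it and the grasp point (between the pads) lies 61 mm ahead of it (env.tips_ahead is the distance from the TCP to the fingertips, in mm); z points along the fingers, y is the direction in which the jaws open and shut (so a half turn about z gives the same grasp; the last joint's range is limited). The gripper opens to 88 mm and grips with 3 to 60 N. Pads are 20 mm wide; open, the fingers measure 115 mm over their backs; the gripper's body (75 mm by 178 mm) begins 61 mm behind the grasp point.
Start: joints at [1.312, 0.423, 1.63, -0, 1.089, -0.019], TCP at [148.412, 607.107, 302.675] pointing down, gripper open.
Joint ranges: [-3, 3], [-0.9, 2.11], [0.09, 2.58], [-1.31, 4.45], [0.11, 2.69], [-2.54, 2.54]. Speed limits (rad/s): [2.39, 2.39, 3.01, 3.14, 3.14, 3.14].

## Interface

Orientations are given as a unit quaternion [x, y, z, w].
In Python, from station import env, set_gripper, viewer, workorder gives the robot as it stands. Calls block until the motion is done:
- env.reach(position, orientation): joint-space move of the TCP to a pose.
- env.move_l(position, rot=None, rate=150, f_stop=None): straight line of the TCP; rot=None keeps the orientation; rate is the mean speed in mm/s. With f_stop (N) it stops when the force on the tool has changed by that much, and returns True; else False.
- env.move_joints(angles): joint-space move.
- set_gripper(opening): finger opening in mm; the grip force is fixed at half the most; returns when the fingers have stopped.
- env.hold(seconds).
- env.ik(position, orientation): joint angles nearest the present ones, or None.
- env.read_state(): the state.
- viewer.camera(name): name is "side" or "top" or "wrist"; returns the picture (384x512x3 uint8, blue, green, red); there is no depth.
- viewer.camera_params(name): a dict with "fx", "fy", "cx", "cy" (pixels), "pose" (4x4, takes a point from camera to world coordinates); the wrist camera has in their place "tool_from_camera" (4x4, takes a point from camera to tool coordinates, whose origin is the TCP and whose axes are the flange's). Camera axes: x right, y up, looking along -z (the intrinsics and any distortion apply to the point x, -y, -z); pixel columns grow to the right and rows downward; lengths in mm; the calibration is good to about 2 mm. The wrist camera is an equidistant fisheye: a pixel r from the principal point sees the ray r / f radians off the axis. A picture is of the moment at which its call begins: read the wrist's pose just before it. camera_params takes no time and is no camera call.
A pose or a line that the arm cannot do raises env.IKError and nothing moves.
- workorder.sign_off(): hands the job in, once; it reports no verdict.
The state is a dict: "time_s": time; "qpos": joint angles; "dq": joint speeds; "tau": joint torques, N m; "tool_pos": TCP position; "orientation": TCP orientation; "force": force on the tool from outside, world axes, zero at the start; "wrist_torque": the same for the moment, N m; "width": finger opening in mm.
Only numpy, scipy, OpenCV 4.12 (cv2) and the standard library are available. Lean on these libraries where they do the work, as an engineer would, in place of code of your own. Each camera call takes 0.05 s, during which the arm holds its last target.

## Working session

There is one attempt and no reset: what is moved stays moved. The work goes in short steps, each a Python script; the robot and the scene stay as the last script left them, time stands still between calls to the robot, and variables do not carry over. Pictures are saved under pics/ and viewed, and the job is handed in when it is done.

```bash
ls; mkdir -p pics; python3 - <<'E'
from station import env,viewer
import cv2,numpy as np
for n in("top","side"):
    cv2.imwrite(f"pics/{n}0.png",viewer.camera(n)); p=viewer.camera_params(n); print(n,{k:np.round(v,4).tolist() if not isinstance(v,str) else v for k,v in p.items()})
s=env.read_state(); print(s, env.tips_ahead)
E
```

```text
pics
top {'fx': 346.5464, 'fy': 346.5464, 'cx': 253.523, 'cy': 194.2716, 'pose': [[0.0197, 0.9975, -0.0676, 373.7081], [-0.9992, 0.0221, 0.0338, -20.0602], [0.0352, 0.0669, 0.9971, 1107.1334], [0.0, 0.0, 0.0, 1.0]]}
side {'fx': 466.9777, 'fy': 466.9777, 'cx': 251.829, 'cy': 193.4388, 'pose': [[-0.9897, 0.077, -0.1205, 216.156], [-0.1429, -0.4993, 0.8546, 1408.5978], [0.0056, 0.863, 0.5052, 945.3822], [0.0, 0.0, 0.0, 1.0]]}
{'time_s': 0.1, 'qpos': array([ 1.31200031e+00,  4.23767349e-01,  1.63060952e+00, -1.27115634e-05,
        1.08856239e+00, -1.90032850e-02]), 'dq': array([-1.52659444e-03, -3.63982692e-04, -7.18161415e-05, -1.00627396e-03,
        1.88160486e-03,  3.23098013e-04]), 'tau': array([-7.21278757e-04, -5.45615387e+01, -2.74318260e+01,  6.44133543e-02,
        1.89078046e-02, -3.78978939e-05]), 'tool_pos': array([148.31926784, 606.74970287, 301.97910798]), 'orientation': array([ 1.19606360e-01,  9.92821165e-01, -6.67597216e-04, -8.76462725e-05]), 'force': array([ 0.02329479,  0.69217645, -0.94981467]), 'wrist_torque': array([-0.00902287,  0.00279342,  0.03405773]), 'width': 87.57015758481879} 80.0
```

View pics/top0.png

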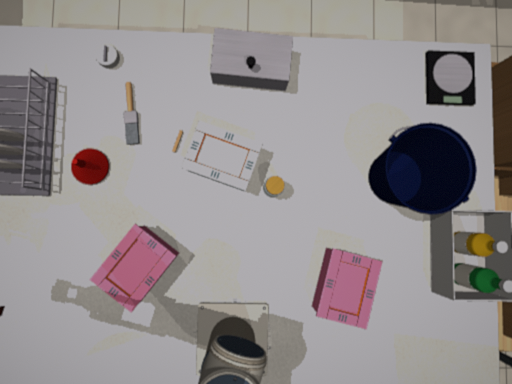

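View pics/side0.png

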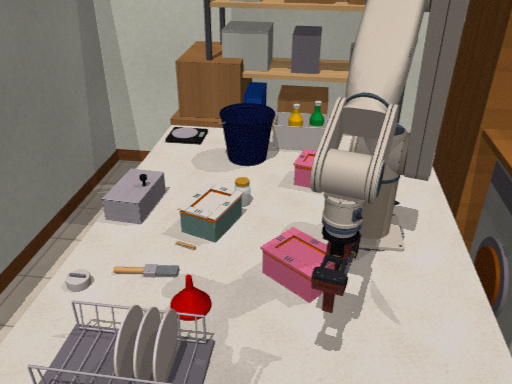

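The top view shows three candidates. The off-white-lidded box is at top px (223,155) and side px (212,210), with a green body. The pink ones are at top px (137,265) and (350,288). Only the first is sage green, so I'll enlarge it to confirm.

```bash
python3 - <<'E'
import cv2,numpy as np
a=cv2.imread("pics/top0.png")[110:210,165:305]; b=cv2.imread("pics/side0.png")[170:260,160:270]
cv2.imwrite("pics/crop_t.png",cv2.resize(a,None,fx=5,fy=5,interpolation=cv2.INTER_CUBIC))
cv2.imwrite("pics/crop_s.png",cv2.resize(b,None,fx=6,fy=6,interpolation=cv2.INTER_CUBIC))
E
```

```text
(no output)
```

View pics/crop_t.png

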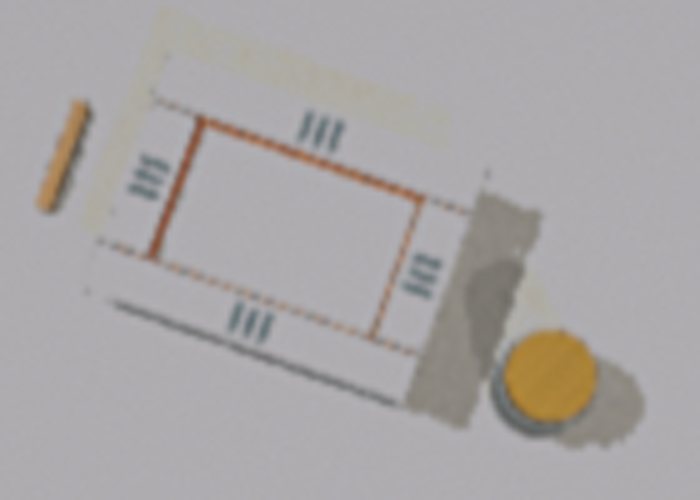

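View pics/crop_s.png

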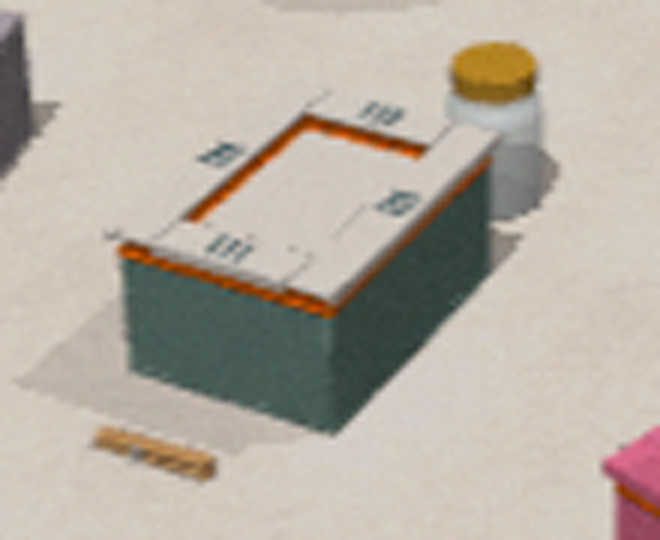

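The crops confirm it: sage-green body, off-white lid and orange seal on all four sides. The peg is on the left and the jar on the right. The rib marks in the top crop are at far (321,131), near (250,323), left (148,177) and right (423,276). I'll cast these onto z=100.

```bash
cat > h.py <<'E'
import cv2,numpy as np
def cast(p,uv,z):
    T=np.array(p["pose"]); u,v=uv
    d=T[:3,:3]@np.array([(u-p["cx"])/p["fx"],-(v-p["cy"])/p["fy"],-1.]); o=T[:3,3]
    return o+d*(z-o[2])/d[2]
E
python3 - <<'E'
from station import viewer
from h import *
def ribs(img,p,seeds,off,sc,rad):
    out=[]
    f=img.astype(float)
    for s in seeds:
        c=np.array(s)/sc+off-0.5+0.5/sc
        yy,xx=np.mgrid[:384,:512]
        m=np.hypot(xx-c[0],yy-c[1])<rad
        w=np.clip(np.median(f[...,2][m])-f[...,2]-25,0,None)*m
        w[(f[...,2]>f[...,0]+10)]=0
        q=np.array([(w*xx).sum(),(w*yy).sum()])/w.sum(); out.append(q)
    return out
t=cv2.imread("pics/top0.png");s=cv2.imread("pics/side0.png")
pt=viewer.camera_params("top");ps=viewer.camera_params("side")
a=ribs(t,pt,[(321,131),(250,323),(148,177),(423,276)],np.array([165,110]),5,6)
b=ribs(s,ps,[(221,154),(397,204),(230,246),(381,112)],np.array([160,170]),6,5)
A=[cast(pt,q,100) for q in a];B=[cast(ps,q,100) for q in b]
for n,q,x,y in zip("FNLR",a,A,B):print(n,q.round(1),x.round(1),y.round(1))
for X in(A,B):
    F,N,L,R=X;print("FN",np.linalg.norm(F-N),"LR",np.linalg.norm(L-R),"c",(sum(X)/4).round(1),"yaw",np.degrees([np.arctan2(*(F-N)[[1,0]]),np.arctan2(*(L-R)[[1,0]])-np.pi/2]))
hsv=cv2.cvtColor(t,cv2.COLOR_BGR2HSV)
m=cv2.inRange(hsv,(10,110,90),(28,255,255))
n,l,st,ce=cv2.connectedComponentsWithStats(m)
for i in range(1,n):
    if st[i,4]>20 and 160<ce[i][0]<300 and 120<ce[i][1]<210: print(st[i],cast(pt,ce[i],100 if st[i,4]>150 else 12).round())
E
```

```text
F [228.8 135.9] [612.4  21.9 100. ] [611.1  20.6 100. ]
N [214.5 174.4] [497.5  60.6 100. ] [496.6  58.9 100. ]
L [194.1 145.3] [581.7 122.6 100. ] [580.9 121.  100. ]
R [249.1 164.6] [528.7 -39.7 100. ] [524.  -40.2 100. ]
FN 121.17643183098208 LR 170.6764045226378 c [555.1  41.3 100. ] yaw [-18.613603   -18.07820408]
FN 120.72109505697874 LR 170.8783510046163 c [553.2  40.1 100. ] yaw [-18.51550042 -19.44881275]
[173 131   9  20  43] [613. 188.  12.]
[266 176  18  18 255] [ 471. -116.  100.]
```

Ribs measure 121 and 171 mm apart (expected 120 and 170), and the two views agree within 2–5 mm. So the box centre is (554.2, 40.7) and its yaw is −18.6°. I'll close the fingers and press the left section first.

```bash
cat >> h.py <<'E'
C=np.array([554.2,40.7]); Y=np.radians(-18.6)
R2=np.array([[np.cos(Y),-np.sin(Y)],[np.sin(Y),np.cos(Y)]])
PT={"L":(0,85),"R":(0,-85),"N":(-60,0),"F":(60,0)}
def q_of(k,env,pos):
    base=np.degrees(Y)+(0 if k in"LR" else 90); best=None
    cur=env.read_state()["qpos"]
    for a in(base,base+180):
        ph=np.radians(a+90)/2; q=[np.cos(ph),np.sin(ph),0,0]
        j=env.ik(pos,q)
        if j is None: continue
        c=abs(np.array(j)-cur).max()
        if best is None or c<best[0]: best=(c,q,j)
    return best
def press(env,k,clear):
    x,y=C+R2@np.array(PT[k],float)
    b=q_of(k,env,[x,y,clear+80]); print(k,x.round(1),y.round(1),np.round(b[2],2))
    env.reach([x,y,clear+80],b[1])
    env.move_l([x,y,185],rate=80)
    s=env.read_state();z0=s["tool_pos"][2];print("pre",s["tool_pos"].round(1),s["force"].round(1))
    r=env.move_l([x,y,169],rate=15,f_stop=22)
    s=env.read_state();print("stop",r,s["tool_pos"].round(1),s["force"].round(1),round(s["time_s"],2))
    env.move_l([x,y,clear+80],rate=120)
    s=env.read_state();print("up",s["tool_pos"].round(1),s["force"].round(1),round(s["time_s"],2))
E
python3 - <<'E'
from station import env,viewer,set_gripper
from h import *
for k in"LRNF":
    x,y=C+R2@np.array(PT[k],float); b=q_of(k,env,[x,y,210]); print(k,b and np.round(b[2],2))
set_gripper(0); print(env.read_state()["width"],env.read_state()["time_s"])
press(env,"L",150)
cv2.imwrite("pics/side1.png",cv2.resize(viewer.camera("side")[150:270,140:290],None,fx=5,fy=5,interpolation=cv2.INTER_CUBIC))
E
```

```text
L [ 0.19  0.5   1.76 -0.    0.88  0.51]
R [-0.1   0.42  1.91 -0.    0.82  0.23]
N [ 0.1   0.38  1.97 -0.    0.79 -1.15]
F [ 0.02  0.52  1.72 -0.    0.9  -1.23]
0.21567388076006164 1.4417
L 581.3 121.3 [ 0.19  0.47  1.75 -0.    0.92  0.51]
pre [581.4 121.2 184.8] [-0.1  0.2  0.2]
stop True [581.3 121.3 172.3] [-1.1 -0.7  7.1] 5.34
up [581.  121.2 229.6] [-0.4 -0.5  0. ] 5.97
```

View pics/side1.png

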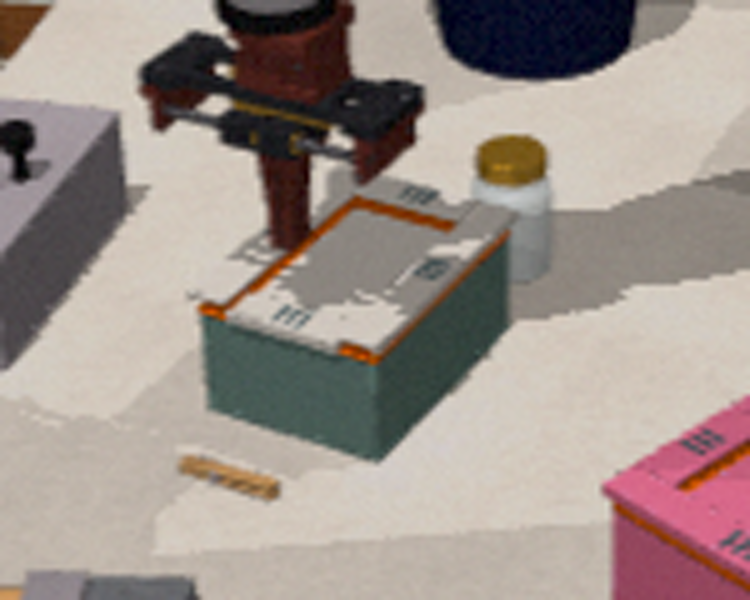

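The left section is shut: the orange under its middle (crop 270,330) is gone and remains only at the ends of the near and far strips. The probe stopped at tip height 92.3 mm. The box, peg and jar have not moved. On to the other three.

```bash
python3 - <<'E'
from station import env,viewer
from h import *
for k in"RNF": press(env,k,150)
s=env.read_state();p=s["tool_pos"]
env.reach([420,250,330],s["orientation"])
cv2.imwrite("pics/side2.png",cv2.resize(viewer.camera("side")[150:270,140:290],None,fx=5,fy=5,interpolation=cv2.INTER_CUBIC))
t=viewer.camera("top");cv2.imwrite("pics/top2full.png",t)
cv2.imwrite("pics/top2.png",cv2.resize(t[110:210,165:305],None,fx=5,fy=5,interpolation=cv2.INTER_CUBIC))
print(env.read_state()["time_s"])
E
```

```text
R 527.1 -39.9 [-0.1   0.38  1.9  -0.    0.86  0.23]
pre [527.3 -39.7 185. ] [-0.3  0.2 -1.1]
stop True [527.1 -39.9 172.2] [-1.5 -0.5  8.1] 8.3
up [526.7 -39.8 229.6] [-0.1 -0.  -0.4] 8.93
N 497.3 59.8 [ 0.1   0.35  1.96 -0.    0.84 -1.15]
pre [497.5  59.8 185. ] [ 0.  -0.8 -1. ]
stop True [497.3  59.9 172.2] [-1.4  0.9  7.7] 11.73
up [497.   59.8 229.6] [-0.5 -0.7 -0. ] 12.37
F 611.1 21.6 [ 0.02  0.49  1.71 -0.    0.94 -1.23]
pre [611.2  21.6 184.9] [0.2 0.5 1. ]
stop True [611.1  21.6 172.3] [-2.7 -1.   6.7] 14.49
up [610.7  21.6 229.6] [-1.1  0.6 -0. ] 15.12
16.425
```

View pics/side2.png

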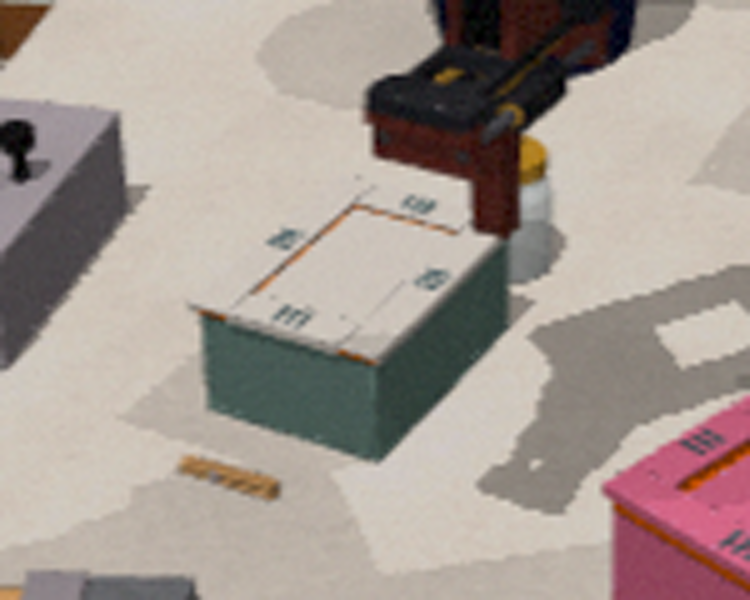

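View pics/top2.png

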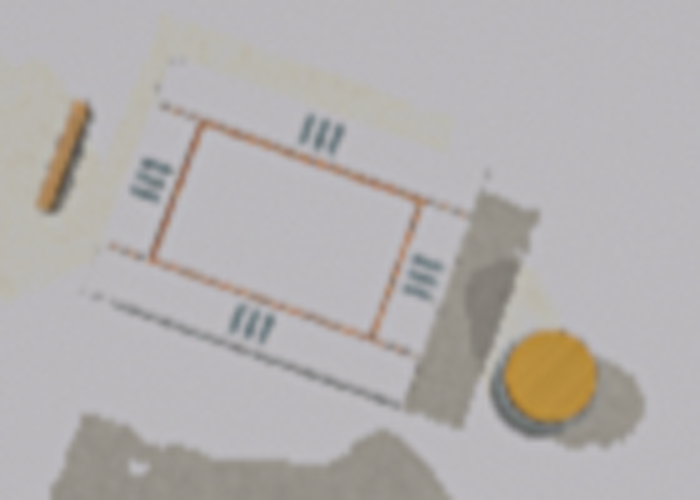

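The side view shows all four rims level with only a thin line of seal: the far edge at (300,245) and the right edge at (410,218) have narrowed, and the orange under the near edge is gone. The top view shows equally thin gaps all round. Box, peg (62,155) and jar (550,375) are at the same pixels as before. The arm is clear, so I'm handing the job in.

```bash
python3 - <<'E'
from station import env,workorder
print(env.read_state()["force"].round(1)); workorder.sign_off()
E
```

```text
[ 0.7 -0.2 -0.3]
the job is handed in; nothing more can be done
```

I pressed all four rim sections of the green box's lid with closed fingertips, in the order left, right, near, far, and handed the job in. The last reading before that was about 16.4 s, with the arm clear of everything.

- **Shut:** every press stopped on contact force (22 N stop setting) with the fingertips at 92.2–92.3 mm, which matches the 92 mm shut height. The last pictures show the seal reduced to a thin line on every side.
- **Undisturbed:** the box, peg and jar look unmoved in the before and after close-ups. I did not measure the funnel, bucket and brush again, but no press or move went near them.
- **Disagreement:** the two cameras differed by up to about 5 mm on the right section and 1–2 mm on the others. I used the average, and all four presses landed on their sections.

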